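# Angle the profile past the bench dog into its bay

## Robot

A 6-joint arm with a two-finger parallel gripper is mounted at the origin on a cart in front of the work surface, level with it; the furniture and walls round the work are solid. World frame = base frame: x ahead of the robot, y to its left, z up, the work surface at z = 0. Lengths are in mm, angles in rad, forces in N, time in s.
With the tool pointing down it reaches from about 275 to 850 mm from the base axis. Payload 5.2 kg.
Tool frame: the origin (TCP) lies between the finger pads; the fingertips stand 11 mm ahead of it and the grasp point (between the pads) lies 8 mm behind it (bot.tips_ahead is the distance from the TCP to the fingertips, in mm); z points along the fingers, y is the line along which they close (so a half turn about z gives the same grasp; the last joint's range is limited). The gripper opens to 85 mm and grips with 20 to 120 N. Pads are 22 mm wide; open, the fingers measure 114 mm over their backs; the gripper's body (76 mm by 85 mm) begins 54 mm behind the grasp point. The pads swing forward as they close: fully open they stand 13 mm farther back than shut.
Start: joints at [1.111, 0.259, 1.535, -0, 1.348, -0.203], TCP at [139.67, 531.975, 242.31] pointing down, gripper open.
Joint ranges: [-3.14, 3.14], [-0.91, 2.08], [0.19, 2.58], [-1.22, 4.36], [0.22, 2.71], [-3.12, 3.12]. Speed limits (rad/s): [2.57, 2.57, 3.14, 3.14, 3.14, 3.14].

## Interface

Orientations are given as a rotation vector (axis times angle).
In Python, from plant import bot gives the robot as it stands.
- The arm moves only by the shell command python3 -m crank 'ROWS' [OPENING] [FORCE]. ROWS is JSON, a list that holds one entry, the list of rows, each a list of 4 numbers: the shift along the tool's x, y, z in mm, then the turn about the tool's z in degrees. In form: [[[tx, ty, tz, twist], ...]]. A call has 1 to 5 rows; each row shifts and turns the commanded pose from where the row before left it, along the tool's axes as they then stand; what a row does not reach is not made up. A row lasts 1/10 s, in which the tool goes at most 50 mm and 8.59 degrees, less where a joint would pass 70% of its speed; a pose out of reach is approached as far as the arm can. A call with a gripper value outside its range is refused whole. OPENING is the finger opening in mm, from 0 to 85.4, set as the call begins (- or left out, the last holds). The fingers move at their own pace and stop on an object; FORCE is the grip in N (left out, the last holds). Time passes only in rows, so rows that do not move let the fingers close. It gives the time, the measured TCP pose, the force, the opening and the grip force at its end, in the units of the state.
- bot.get_state(): the state, without advancing time (a new reading comes with each control period).
- bot.snapshot(name): name is "scene" or "top" or "wrist"; returns (picture, depth): 480x640x3 uint8, red, green, blue; 480x640 float32, mm along the optical axis (not along the pixel's ray), 0 where there is no reading.
- bot.get_calibration(name): a dict with "camera_matrix" (3x3 intrinsics, pixels), "R" (3x3) and "t" (3): a world point X has camera coordinates R X + t. Camera axes: x right, y down, z forward; pixel columns grow to the right and rows downward; lengths in mm; the calibration is good to about 2 mm. A picture is of the moment at which its call begins: read the wrist's pose just before it. get_calibration takes no time and is no camera call; for the wrist camera it gives the pose at the moment of the call.
- bot.close_job(): hands the job in; it is judged then, once.
The state is a dict: "time_s": time; "joint_pos": joint angles; "dq": joint speeds; "joint_efforts": joint torques, N m; "position": TCP position; "tcp_rot": TCP orientation; "contact_force": force on the tool from outside, world axes, zero at the start; "wrist_torque": the same for the moment, N m; "opening": finger opening in mm; "grip_force": force on a finger pad.
Only numpy, scipy, OpenCV 4.12 (cv2) and the standard library are available. Lean on these libraries where they do the work, as an engineer would, in place of code of your own. Each camera call takes 0.05 s, during which the arm holds its last target. There are 200 camera calls.

## Task

Put the red aluminium profile away by pushing it along the bench top into the plywood bay, angling it past the round steel bench dog so that it ends fully home: lying lengthwise flat along the bay's back fence, between the two cheeks, with its right-hand end behind the dog. Only push it, with closed fingertips against its sides and ends: do not straddle, grip, lift or tip it. Leave the screw tray, tape roll, glue bottle and screwdriver where they are.

Things in the scene. Friction and masses are not known exactly. Their poses are not given: they have to be found in the camera images.
- profile: loose red aluminium profile bar lying flat: 170 long (x axis) x 44 wide (y axis) x 40 high, about 0.42 kg. Origin: centre of its underside, at bench level. It starts in front (robot side) of the bay, left of the dog, roughly parallel to the fence, its x axis pointing roughly left (+y). It slides when pushed with a few newtons and stays where it is left.
- bay: fixed plywood bay, open above and towards the robot, no floor: back fence and two cheeks, 40 high, 18 thick. Origin: front face of the fence, midway between the cheeks, at bench level; x points into the fence (away from the robot), y left along it. Cheeks: 210 apart (y -105 to 105), x -50 to 0. When home the profile's origin is at x = -22, y -20 to 20, long axis along the bay's y.
- dog: fixed round dark steel bench dog (post), 20 diameter, 50 high, about 62 right of the bay's middle and 74 in front of the fence face: the passage between dog and fence is about 64 deep. The mouth from left cheek to dog is about 157, shorter than the profile, so it cannot go in straight. Origin: centre of its foot.
- screw_tray: bystander: small blue tray of screws, 50 x 76 x 30, behind the bay. Origin: centre of its underside.
- white_tape: bystander: roll of white tape lying flat, 75 diameter, 19 high, right of the work. Origin: centre of its underside.
- glue_bottle: bystander: cream glue bottle lying down, 60 x 161 (along its y) x 37 high, behind and left of the bay. Origin: centre of its underside.
- orange_driver: bystander: screwdriver with an orange and black handle, 34 x 251 (along its y) x 35 high, lying at the right of the bench. Origin: centre of its underside.

How it is judged:
By the outcome, as a careful person would: the job done as asked, in the order asked, and still so for the second after the job is handed in, with the robot touching nothing.
It also fails if it takes over 64 s, if anything falls off the work surface, if the arm or the gripper's body presses on something with over 40 N, if the wrist force passes 120 N, or if a joint passes its speed limit or range.

## Working session

There is one attempt and no reset: what is moved stays moved. The work goes in short steps, Python scripts to look and compute and a shell command to move; the robot and the scene stay as the last step left them, time stands still between calls to the robot, and variables do not carry over. Pictures are saved under pics/ and viewed, at most 11 in all, crops included, and the job is handed in when it is done.

```bash
mkdir -p pics; ls; cat > h.py <<'E'
import numpy as np, cv2
from plant import bot
def ray(c,u,v,z):
    K=np.array(c["camera_matrix"]);R=np.array(c["R"]);t=np.array(c["t"]).ravel()
    d=R.T@np.linalg.inv(K)@np.array([u,v,1.]);o=-R.T@t
    return o+d*(z-o[2])/d[2]
def save(img,n): cv2.imwrite("pics/"+n+".png",img[:,:,::-1])
E
python3 - <<'E'
from h import *
for n in("top","scene"):
    p,d=bot.snapshot(n); save(p,n+"0"); np.savez("pics/"+n+"0.npz",p=p,d=d)
    c=bot.get_calibration(n); R=np.array(c["R"]); print(n,-R.T@np.array(c["t"]).ravel(),R.round(2).tolist())
print(bot.get_state())
E
```

```text
pics
top [ 304.63271776   -3.65469801 1529.14280887] [[-0.07, -1.0, 0.01], [-0.98, 0.07, -0.2], [0.2, -0.02, -0.98]]
scene [ 202.23182522 -850.15486276  480.79008164] [[0.89, -0.45, 0.01], [-0.19, -0.4, -0.89], [0.41, 0.8, -0.45]]
{'time_s': 0.1, 'joint_pos': array([ 1.11119061e+00,  2.59288193e-01,  1.53592739e+00, -1.77935985e-05,
        1.34800764e+00, -2.02797827e-01]), 'dq': array([ 0.00047429, -0.00168851, -0.00394806, -0.00013661,  0.00186006,
        0.00040584]), 'joint_efforts': array([ 1.82573589e-03, -4.46973324e+01, -2.91249633e+01, -2.55806926e-04,
        6.18124715e-03, -5.71163093e-05]), 'position': array([139.48135077, 531.56862094, 241.56664587]), 'tcp_rot': array([-4.02213246e-01, -3.11521987e+00,  2.43055684e-03]), 'contact_force': array([0.76165022, 0.32294659, 0.75162754]), 'wrist_torque': array([0.00115984, 0.04802482, 0.0644627 ]), 'grip_force': 0.0, 'opening': 85.24325093768266}
```

View pics/top0.png

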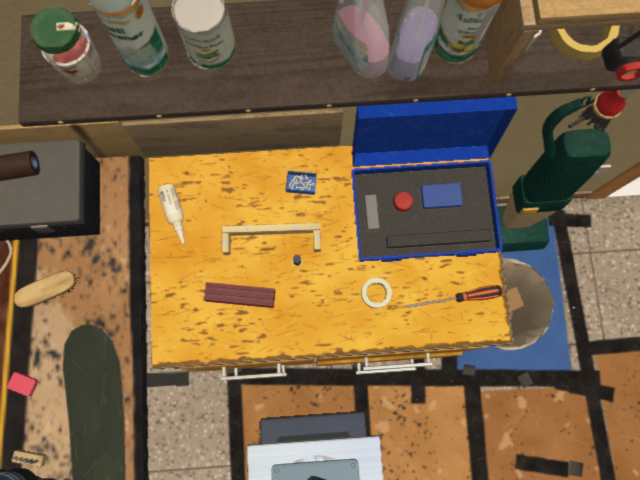

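View pics/scene0.png

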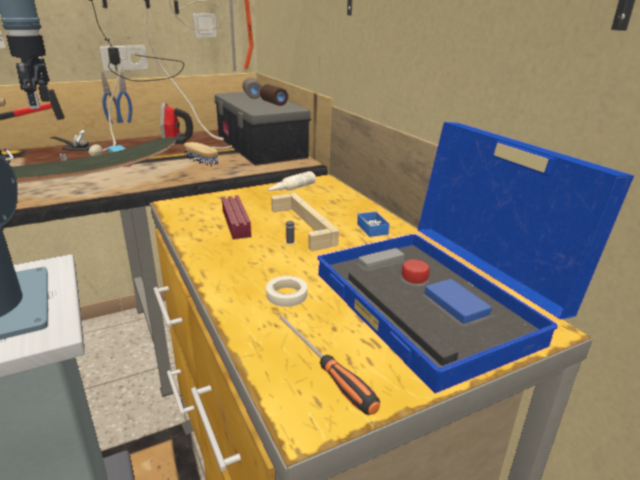

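The top view shows the profile at about (240,295), the bay's fence from (222,230) to (320,228), the dog at (297,260), the tape at (377,292) and the tray at (301,183). The scene view agrees.

```bash
cat >> h.py <<'E'
def rect(c,mask,z):
    cs,_=cv2.findContours(mask.astype(np.uint8),cv2.RETR_EXTERNAL,cv2.CHAIN_APPROX_NONE)
    k=max(cs,key=cv2.contourArea)[:,0,:]
    P=np.array([ray(c,u,v,z)[:2] for u,v in k],np.float32)
    return cv2.minAreaRect(P),cv2.boxPoints(cv2.minAreaRect(P)).round(1)
def redmask(p):
    h=cv2.cvtColor(p,cv2.COLOR_RGB2HSV).astype(int)
    return ((h[...,0]>165)|(h[...,0]<4))&(h[...,1]>90)&(h[...,2]>40)
E
python3 - <<'E'
from h import *
f=np.load("pics/top0.npz");p=f["p"];d=f["d"];c=bot.get_calibration("top")
K=np.array(c["camera_matrix"]);R=np.array(c["R"]);t=np.array(c["t"]).ravel()
v,u=np.mgrid[:480,:640]
X=(np.stack([(u-K[0,2])/K[0,0]*d,(v-K[1,2])/K[1,1]*d,d],-1)-t)@R
ok=np.zeros((480,640),bool)
Z=X[...,2]
def roi(a,b,e,g):
    m=ok.copy();m[b:g,a:e]=1;return m
print("heights prof/fence/dog/bench",[round(float(Z[y,x]),1) for x,y in((240,295),(270,230),(297,260),(270,270))])
m=redmask(p)&roi(190,270,290,320)&(Z>25);print("prof",rect(c,m,40))
m=roi(212,215,330,256)&(Z>25);print("bay",rect(c,m,40),m.sum())
P=X[m]; 
hsv=cv2.cvtColor(p,cv2.COLOR_RGB2HSV)
m=roi(288,250,308,270)&(hsv[...,2]<110);vv,uu=np.nonzero(m);print("dog px",uu.min(),uu.max(),vv.min(),vv.max(),ray(c,uu.mean(),vv.mean(),25), ray(c,297,vv.min()+3.5,50))
# bay corners, line fit for front edge of cheeks & fence front
print(ray(c,222,252,40),ray(c,320,249,40),ray(c,231,235,40),ray(c,314,233,40))
s=np.concatenate([p[205:320,195:335]]);save(cv2.resize(s,None,fx=5,fy=5,interpolation=cv2.INTER_CUBIC),"crop0")
E
```

```text
heights prof/fence/dog/bench [37.1, 41.4, 54.8, -1.6]
prof (((505.88836669921875, 155.76889038085938), (167.02743530273438, 42.4521598815918), 80.77757263183594), array([[471.6,  76.7],
       [513.5,  69.9],
       [540.2, 234.8],
       [498.3, 241.6]], dtype=float32))
bay (((643.4649658203125, 71.30876159667969), (245.14588928222656, 70.21492767333984), 88.7181625366211), array([[605.6, -50.4],
       [675.8, -52. ],
       [681.3, 193.1],
       [611.1, 194.6]], dtype=float32)) 1096
dog px 294 300 255 264 [584.7036828   10.33306926  25.        ] [583.62029279   8.94991456  50.        ]
[614.24600064 192.70644811  40.        ] [605.54075129 -49.22704445  40.        ] [655.76432228 168.76985437  40.        ] [647.04638265 -37.19991008  40.        ]
```

View pics/crop0.png

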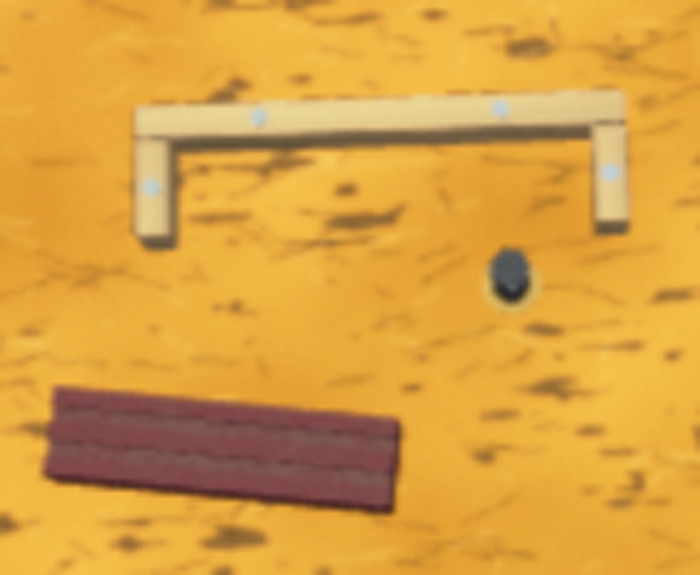

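The crop agrees with the sizes given. I'll use bay axes: w is the distance in front of the fence and u is left. I'll turn the tool so that its x and y match w and u, then approach.

```bash
cat >> h.py <<'E'
O=np.array([659.5,71.]);xb=np.array([.99975,-.0224]);yb=np.array([.0224,.99975])
def bay(p): q=np.asarray(p[:2])-O; return np.array([-q@xb,q@yb])
def tcp():
    s=bot.get_state();from_=cv2.Rodrigues(np.array(s["tcp_rot"]))[0]
    w,u=bay(s["position"]);a=np.degrees(np.arctan2(bay(O+from_[:2,0])[1],bay(O+from_[:2,0])[0]))
    print("t%.1f TCP w%.1f u%.1f z%.1f yaw%.1f F%s open%.1f"%(s["time_s"],w,u,s["position"][2],a,s["contact_force"].round(1),s["opening"]))
def look(name=None):
    tcp();c=bot.get_calibration("top");p,d=bot.snapshot("top")
    m=redmask(p);k=np.zeros_like(m);k[200:330,180:345]=1
    r,b=rect(c,m&k,40);B=np.array([bay(q) for q in b]);C=B.mean(0)
    i=np.argsort(B[:,1]);Rr,L=B[i[:2]].mean(0),B[i[2:]].mean(0)
    th=np.degrees(np.arctan2(L[0]-Rr[0],L[1]-Rr[1]))
    print("bar c(w,u)",C.round(1),"theta%.1f"%th,"size",np.round(r[1],1),"right",Rr.round(1),"left",L.round(1),"corners",B.round(0).tolist())
    if name: save(cv2.resize(p[205:320,195:335],None,fx=5,fy=5,interpolation=cv2.INTER_CUBIC),name)
E
python3 -m crank '[[[0,0,0,-6.7],[0,0,0,-6.7],[-40,-24,0,0],[-40,-24,0,0],[-40,-24,0,0]]]' 0 20 >/dev/null
python3 -m crank '[[[-40,-24,0,0],[-40,-24,0,0],[-40,-24,0,0],[-40,-24,0,0],[-40,-24,0,0]]]'
python3 -c "
from h import *
look()"
```

```text
time_s: 1.1
position: [456.4, 331.3, 242.0]
tcp_rot: [-0.036, -3.141, 0.0]
contact_force: [0.9, 0.2, 0.0]
opening: 0.1
grip_force: 0.0
t1.1 TCP w208.9 u255.7 z242.0 yaw0.0 F[0.9 0.2 0. ] open0.1
bar c(w,u) [155.3  81.1] theta-8.0 size [167.3  42.4] right [167.   -1.7] left [143.6 164. ] corners [[188.0, 1.0], [146.0, -5.0], [123.0, 161.0], [165.0, 167.0]]
```

```bash

python3 -m crank '[[[-32,-25,0,0],[-32,-25,25,0],[0,0,45,0],[0,0,45,0],[0,0,45,0]]]' >/dev/null
python3 -m crank '[[[0,0,40,0],[0,0,19,0],[0,-10,0,0],[0,0,0,0]]]'
python3 -c "
from h import *
tcp()"
```

```text
time_s: 2.05
position: [517.6, 270.3, 23.3]
tcp_rot: [-0.037, -3.14, 0.001]
contact_force: [1.4, -0.6, 0.7]
opening: 0.2
grip_force: 0.0
t2.0 TCP w146.4 u196.0 z23.3 yaw0.1 F[ 1.4 -0.6  0.7] open0.2
```

```bash

python3 -m crank '[[[-1,-8,0,0],[0,-7,0,0],[0,-6,0,0],[0.5,-6,0,0],[0.5,-6,0,0]]]' 
python3 -m crank '[[[1,-5,0,0],[1,-4,0,0],[0,0,0,0]]]'
python3 -c "
from h import *
look()"
```

```text
time_s: 2.55
position: [517.7, 238.3, 24.3]
tcp_rot: [0.036, 3.139, 0.002]
contact_force: [0.5, 2.9, 2.9]
opening: 0.1
grip_force: 1.9
time_s: 2.85
position: [514.4, 228.5, 23.1]
tcp_rot: [-0.036, -3.141, 0.001]
contact_force: [0.8, 0.5, 0.7]
opening: 0.4
grip_force: 0.3
t2.9 TCP w148.5 u154.2 z23.1 yaw0.0 F[0.8 0.5 0.7] open0.4
bar c(w,u) [157.5  46.2] theta-5.7 size [151.3  42.2] right [165.  -29.1] left [150.  121.5] corners [[186.0, -27.0], [144.0, -31.0], [129.0, 119.0], [171.0, 124.0]]
```

```bash

python3 -m crank '[[[0,12,0,0],[36,0,0,0],[36,0,0,0],[0,-40,0,0],[0,-45,0,0]]]' >/dev/null
python3 -m crank '[[[0,-45,0,0],[0,-45,0,0],[-8,0,0,0],[-6,0,0,0],[0,0,0,0]]]'
python3 -c "
from h import *
tcp()"
```

```text
time_s: 3.9
position: [454.2, 68.4, 23.3]
tcp_rot: [0.035, 3.141, 0.0]
contact_force: [-0.1, 0.9, 0.0]
opening: -0.3
grip_force: 0.0
t3.9 TCP w205.2 u-7.2 z23.3 yaw-0.0 F[-0.1  0.9  0. ] open-0.3
```

```bash

python3 -m crank '[[[-7,0,0,0],[-7,0,0,0],[-7,0,0,0],[-7,0,0,0],[-7,1,0,0]]]' 
python3 -m crank '[[[-6,2,0,0],[-5,2,0,0],[-4,1,0,0],[0,0,0,0]]]'
python3 -c "
from h import *
look('a')"
```

```text
time_s: 4.4
position: [488.5, 68.1, 23.2]
tcp_rot: [-0.035, -3.141, 0.0]
contact_force: [-0.3, -0.3, 0.7]
opening: -0.0
grip_force: 0.5
time_s: 4.8
position: [504.1, 72.7, 23.4]
tcp_rot: [0.036, 3.14, 0.0]
contact_force: [-0.1, 0.3, 0.1]
opening: -0.4
grip_force: 0.0
t4.8 TCP w155.4 u-1.8 z23.4 yaw0.0 F[-0.1  0.3  0.1] open-0.4
bar c(w,u) [151.2 128. ] theta11.2 size [43.8 30.5] right [148.2 113.1] left [154.1 142.9] corners [[176.0, 139.0], [170.0, 109.0], [127.0, 117.0], [133.0, 147.0]]
```

```bash
sed -i 's/    k=max(cs,key=cv2.contourArea)\[:,0,:\]/    k=np.concatenate([q[:,0,:] for q in cs if cv2.contourArea(q)>15])/' h.py
python3 -c "
from h import *
look('b')"
```

```text
t4.8 TCP w155.8 u-1.8 z23.4 yaw0.0 F[ 0.2 -0.3 -0. ] open-0.2
bar c(w,u) [150.9 127.8] theta12.1 size [43.  30.5] right [147.7 112.9] left [154.  142.7] corners [[175.0, 138.0], [169.0, 108.0], [127.0, 117.0], [133.0, 147.0]]
```

View pics/b.png

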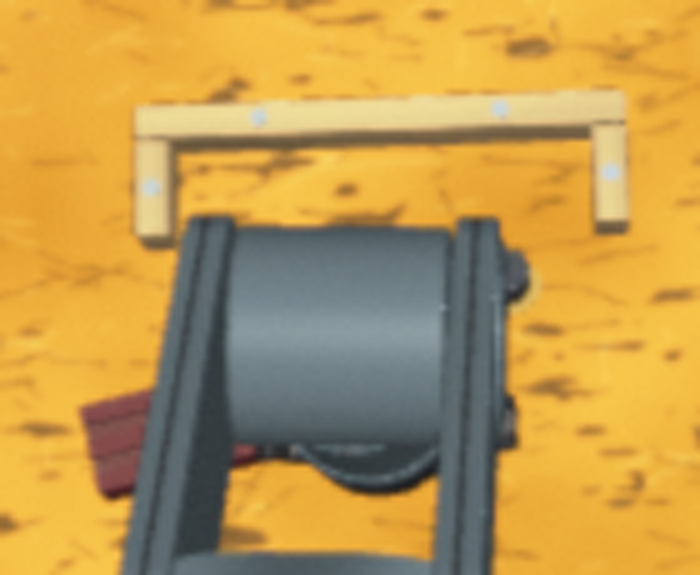

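```bash

python3 -m crank '[[[-6,2,0,0],[-6,2,0,0],[-6,2,0,0],[-6,2,0,0],[-6,4,0,0]]]' >/dev/null
python3 -m crank '[[[-6,4,0,0],[-5,3,0,0],[-2,1,0,0],[0,0,0,0]]]'
python3 -c "
from h import *
tcp()"
python3 -m crank '[[[35,-10,0,0],[45,-10,0,0],[45,0,0,0],[45,0,0,0],[0,0,0,0]]]'
python3 -c "
from h import *
look('c')"
```

```text
time_s: 5.8
position: [547.1, 91.9, 23.3]
tcp_rot: [0.036, 3.141, 0.0]
contact_force: [-0.1, -0.3, 0.4]
opening: -0.1
grip_force: 0.0
t5.8 TCP w112.8 u18.4 z23.3 yaw0.0 F[-0.1 -0.3  0.4] open-0.1
time_s: 6.3
position: [367.0, 76.5, 22.2]
tcp_rot: [-0.036, -3.131, -0.002]
contact_force: [-0.8, 0.7, 0.4]
opening: 0.2
grip_force: 0.0
t6.3 TCP w292.6 u-1.1 z22.2 yaw0.0 F[-0.8  0.7  0.4] open0.2
bar c(w,u) [116.1  81.4] theta32.7 size [ 45. 164.] right [71.7 12.4] left [160.5 150.4] corners [[179.0, 138.0], [91.0, 0.0], [53.0, 25.0], [142.0, 163.0]]
```

View pics/c.png

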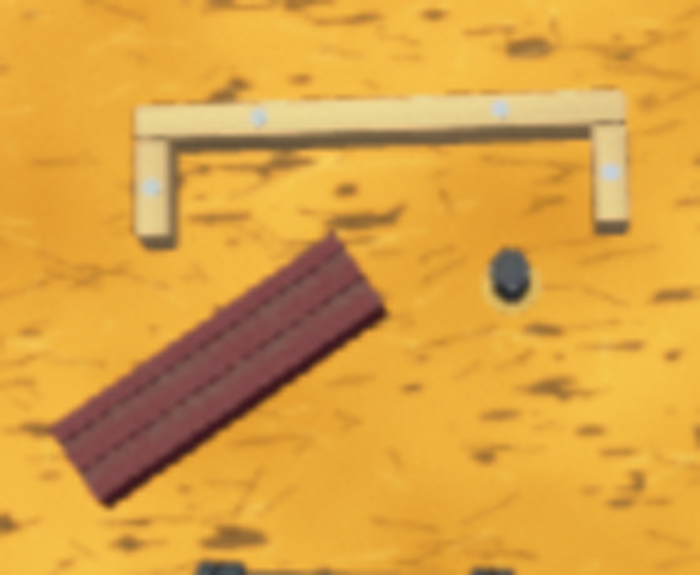

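```bash

python3 -m crank '[[[-15,41,0,0],[-15,41,0,0],[-15,41,0,0],[-15,41,0,0],[-16,42,0,0]]]' >/dev/null
python3 -m crank '[[[0,0,0,-8.2],[0,0,0,-8.2],[0,0,0,-8.2],[0,0,0,-8.1],[0,0,0,0]]]' >/dev/null
python3 -m crank '[[[-17,-20,0,0],[0,-20,0,0],[0,0,0,0]]]'
python3 -c "
from h import *
look()"
```

```text
time_s: 7.65
position: [495.1, 253.3, 23.6]
tcp_rot: [-0.84, 3.024, -0.001]
contact_force: [0.1, 0.0, 0.2]
opening: -0.0
grip_force: 0.0
t7.7 TCP w168.4 u178.6 z23.6 yaw-32.3 F[0.1 0.  0.2] open-0.0
bar c(w,u) [116.4  81.3] theta32.8 size [ 45.3 164. ] right [72.  12.3] left [160.8 150.2] corners [[180.0, 138.0], [91.0, 0.0], [53.0, 25.0], [142.0, 162.0]]
```

```bash

python3 -m crank '[[[9,0,0,0],[0,-8,0,0],[0,-7,0,0],[0,-7,0,0],[0,-7,0,0]]]' >/dev/null
python3 -m crank '[[[0,-7,0,0],[0,-7,0,0],[0,-7,0,0],[0,-5,0,0],[0,0,0,0]]]'
python3 -c "
from h import *
look('d')"
```

```text
time_s: 8.7
position: [514.0, 201.9, 23.4]
tcp_rot: [-0.848, 3.024, -0.001]
contact_force: [-0.6, 0.3, -0.5]
opening: -0.1
grip_force: 0.0
t8.7 TCP w148.4 u127.6 z23.4 yaw-32.6 F[-0.6  0.3 -0.5] open-0.1
bar c(w,u) [88.2 41.9] theta33.8 size [ 45.6 152.3] right [ 45.8 -21.4] left [130.5 105.3] corners [[149.0, 93.0], [65.0, -34.0], [27.0, -9.0], [112.0, 118.0]]
```

View pics/d.png

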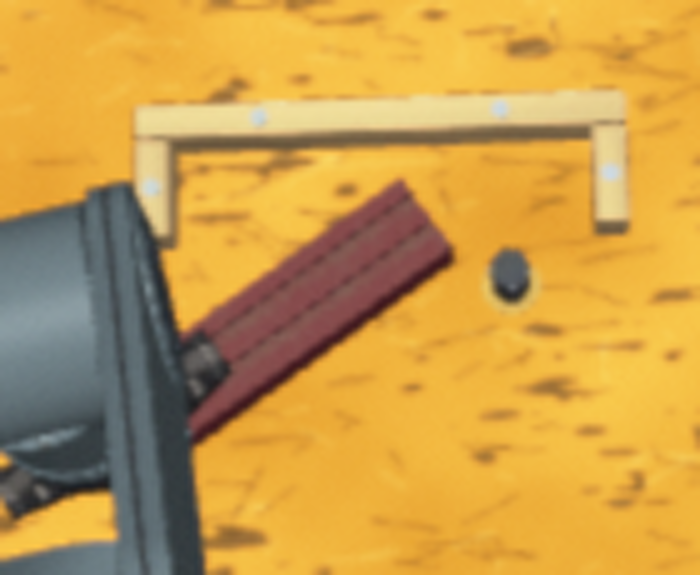

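```bash

python3 -m crank '[[[0,-6,0,0],[0,-7,0,0],[0,-7,0,0],[0,-7,0,0],[0,-7,0,0]]]'
python3 -m crank '[[[0,-6,0,0],[0,-4,0,0],[0,0,0,0]]]'
python3 -c "
from h import *
look()"
```

```text
time_s: 9.25
position: [531.3, 173.1, 23.3]
tcp_rot: [0.85, -3.024, -0.0]
contact_force: [-1.3, 2.7, -0.0]
opening: 0.2
grip_force: 1.2
time_s: 9.55
position: [536.6, 164.5, 23.3]
tcp_rot: [-0.849, 3.025, -0.001]
contact_force: [-0.9, -0.3, -0.1]
opening: 0.1
grip_force: 0.1
t9.6 TCP w125.0 u90.7 z23.3 yaw-32.6 F[-0.9 -0.3 -0.1] open0.1
bar c(w,u) [62.7  2.4] theta34.1 size [ 46.1 146.9] right [ 21.5 -58.4] left [103.8  63.2] corners [[123.0, 50.0], [41.0, -71.0], [2.0, -46.0], [85.0, 76.0]]
```

```bash

python3 -m crank '[[[1,-4,0,0],[1,-4,0,0],[1,-4,0,0],[1,-4,0,0],[0,0,0,0]]]'
python3 -c "
from h import *
look('e')"
```

```text
time_s: 10.1
position: [540.8, 149.2, 23.3]
tcp_rot: [0.85, -3.024, -0.0]
contact_force: [-1.7, 1.2, 1.5]
opening: -0.2
grip_force: 1.1
t10.1 TCP w120.4 u75.5 z23.3 yaw-32.7 F[-1.7  1.2  1.5] open-0.2
bar c(w,u) [ 60.4 -16.6] theta32.3 size [ 46.6 145.5] right [ 21.5 -78.1] left [99.3 44.8] corners [[119.0, 32.0], [41.0, -91.0], [2.0, -66.0], [80.0, 57.0]]
```

View pics/e.png

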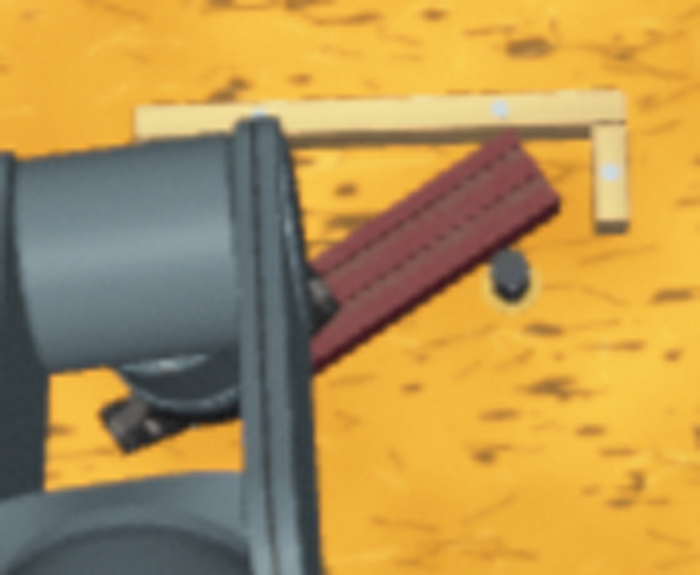

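```bash

python3 -m crank '[[[0,18,0,0],[25,0,0,0],[30,0,0,0],[0,0,0,8.2],[0,0,0,8.2]]]' >/dev/null
python3 -m crank '[[[0,0,0,8.2],[0,0,0,8.1],[0,0,0,0]]]' >/dev/null
python3 -m crank '[[[0,-30,0,0],[0,0,0,0]]]'
python3 -c "
from h import *
look()"
```

```text
time_s: 11.15
position: [484.1, 104.9, 23.3]
tcp_rot: [0.031, 3.141, -0.001]
contact_force: [-0.6, 0.6, -0.7]
opening: 0.0
grip_force: 0.0
t11.2 TCP w176.1 u30.0 z23.3 yaw-0.2 F[-0.6  0.6 -0.7] open0.0
bar c(w,u) [ 55.9 -23.2] theta31.9 size [ 46.8 127.7] right [ 22.1 -77.4] left [89.7 31. ] corners [[110.0, 19.0], [42.0, -90.0], [2.0, -65.0], [70.0, 43.0]]
```

```bash

python3 -m crank '[[[-15,4,0,0],[-15,4,0,0],[-7,0,0,0],[-6,0,0,0],[-6,0,0,0]]]'
python3 -m crank '[[[-6,0,0,0],[-6,0,0,0],[-6,0,0,0],[-5,0,0,0],[0,0,0,0]]]'
python3 -c "
from h import *
look('f')"
```

```text
time_s: 11.7
position: [532.6, 113.3, 23.0]
tcp_rot: [-0.034, -3.14, 0.0]
contact_force: [-1.1, -0.1, 0.1]
opening: 0.2
grip_force: 0.6
time_s: 12.2
position: [557.4, 112.3, 23.4]
tcp_rot: [0.036, 3.14, -0.0]
contact_force: [-0.3, -0.3, 1.2]
opening: 0.2
grip_force: 0.0
t12.2 TCP w103.0 u39.0 z23.4 yaw0.0 F[-0.3 -0.3  1.2] open0.2
bar c(w,u) [ 39.7 -42.7] theta20.5 size [47.7 88.4] right [ 24.2 -84.1] left [55.2 -1.3] corners [[78.0, -10.0], [47.0, -92.0], [2.0, -76.0], [33.0, 7.0]]
```

View pics/f.png

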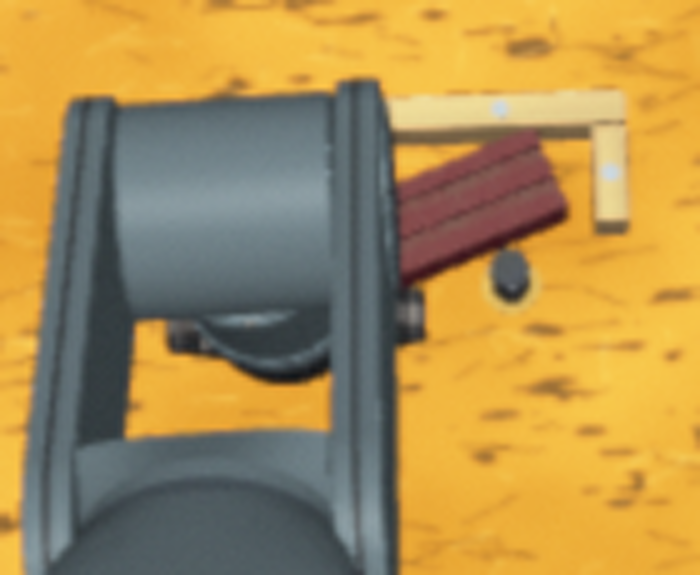

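```bash

python3 -m crank '[[[-6,0,0,0],[-6,1,0,0],[-6,1,0,0],[-6,1,0,0],[-6,1,0,0]]]'
python3 -m crank '[[[-5,0,0,0],[-4,0,0,0],[-4,0,0,0],[-2,0,0,0],[0,0,0,0]]]'
python3 -c "
from h import *
tcp()"
python3 -m crank '[[[40,0,0,0],[45,0,0,0],[45,0,0,0],[45,0,0,0],[0,0,0,0]]]' >/dev/null
python3 -c "
from h import *
look('g')"
```

```text
time_s: 12.75
position: [586.9, 115.9, 23.3]
tcp_rot: [0.036, 3.141, 0.0]
contact_force: [-1.2, 0.7, -0.4]
opening: -0.2
grip_force: 0.7
time_s: 13.25
position: [601.9, 115.3, 23.4]
tcp_rot: [0.036, 3.141, -0.0]
contact_force: [-0.1, -0.4, 0.1]
opening: 0.1
grip_force: 0.0
t13.2 TCP w58.6 u43.0 z23.4 yaw0.0 F[-0.1 -0.4  0.1] open0.1
t13.8 TCP w243.2 u43.3 z22.1 yaw-0.0 F[-0.8  0.1 -0.1] open0.2
bar c(w,u) [ 28.4 -11.5] theta0.6 size [164.7  48.6] right [ 27.6 -93.8] left [29.3 70.9] corners [[52.0, -94.0], [3.0, -94.0], [5.0, 71.0], [54.0, 71.0]]
```

View pics/g.png

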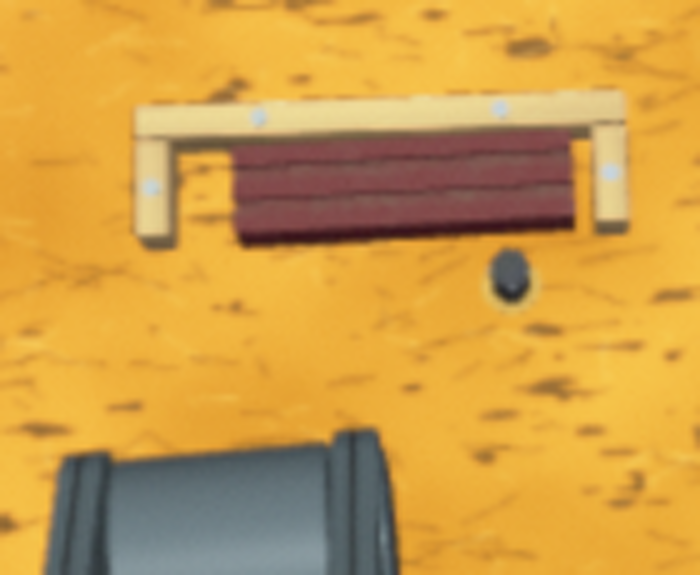

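```bash

python3 -m crank '[[[-35,-20,0,0],[-45,-20,0,0],[-45,-10,0,0],[-40,0,0,0],[-6,0,0,0]]]' >/dev/null
python3 -m crank '[[[0,0,0,0],[-5,0,0,0],[-5,0,0,0],[-3,0,0,0],[0,0,0,0]]]' 
python3 -c "
from h import *
tcp()"
python3 -m crank '[[[-2,0,0,0],[0,0,0,0]]]' 
python3 -c "
from h import *
tcp()"
```

```text
time_s: 14.8
position: [605.8, 65.7, 23.0]
tcp_rot: [-0.035, -3.135, -0.0]
contact_force: [-8.4, 0.1, 5.4]
opening: 0.3
grip_force: 3.9
t14.8 TCP w53.6 u-6.5 z23.0 yaw-0.0 F[-8.4  0.1  5.4] open0.3
time_s: 15.0
position: [605.8, 65.7, 23.0]
tcp_rot: [-0.034, -3.131, 0.0]
contact_force: [-13.0, -1.1, 8.9]
opening: 0.2
grip_force: 6.8
t15.0 TCP w53.6 u-6.5 z23.0 yaw-0.0 F[-13.   -1.1   8.9] open0.2
```

```bash

python3 -m crank '[[[15,0,0,0],[0,28,0,0],[0,24,0,0],[-10,0,0,0],[-4,0,0,0]]]' >/dev/null
python3 -m crank '[[[-2,0,0,0],[0,0,0,0]]]' 
python3 -m crank '[[[30,0,0,0],[45,0,0,0],[45,0,-30,0],[45,0,-40,0],[20,0,-40,0]]]' >/dev/null
python3 -m crank '[[[0,0,-20,0],[0,0,0,0]]]' >/dev/null
python3 -c "
from h import *
look('h')"
```

```text
time_s: 15.7
position: [607.5, 118.6, 22.5]
tcp_rot: [-0.035, -3.129, -0.003]
contact_force: [-15.8, 6.4, 8.8]
opening: -0.1
grip_force: 7.9
t16.4 TCP w218.9 u44.9 z147.9 yaw0.0 F[1.1 0.2 0.4] open0.0
bar c(w,u) [ 25.  -11.4] theta-0.7 size [164.3  46.5] right [ 26.  -93.5] left [24.  70.8] corners [[49.0, -93.0], [3.0, -94.0], [1.0, 71.0], [47.0, 71.0]]
```

View pics/h.png

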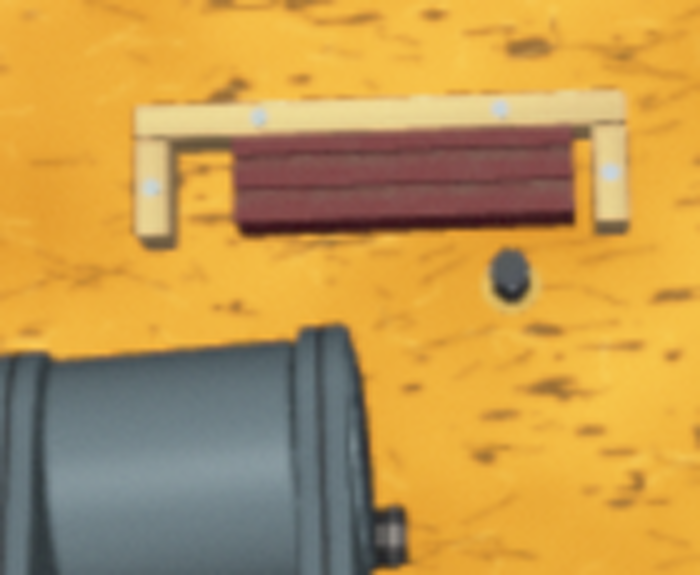

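```bash

python3 -m crank '[[[0,-35,40,0],[0,-35,40,0],[-40,0,40,0],[-40,0,5,0],[-40,0,0,0]]]' >/dev/null
python3 -m crank '[[[-24,0,0,0],[-8,0,0,0],[0,0,0,0]]]'
python3 -c "
from h import *
tcp()"
python3 -m crank '[[[-8,0,0,0],[-5,0,0,0],[-2,0,0,0],[0,0,0,0]]]' 
python3 -c "
from h import *
tcp()"
```

```text
time_s: 17.25
position: [585.1, 51.6, 27.0]
tcp_rot: [-0.036, -3.139, -0.0]
contact_force: [-0.3, 0.2, 0.2]
opening: -0.0
grip_force: 0.0
t17.2 TCP w74.0 u-21.1 z27.0 yaw0.0 F[-0.3  0.2  0.2] open-0.0
time_s: 17.65
position: [600.3, 51.7, 28.9]
tcp_rot: [0.036, 3.141, -0.0]
contact_force: [-0.1, -0.4, 0.0]
opening: -0.1
grip_force: 0.0
t17.6 TCP w58.8 u-20.7 z28.9 yaw0.0 F[-0.1 -0.4  0. ] open-0.1
```

```bash

python3 -m crank '[[[-4,-3,2,0],[-3,0,0,0],[-2,0,0,0],[0,0,0,0]]]' 
python3 -m crank '[[[-2,0,0,0],[0,0,0,0]]]' 
python3 -c "
from h import *
tcp()"
python3 -m crank '[[[12,0,0,0],[40,5,0,0],[45,0,0,0],[45,0,-30,0],[30,0,-40,0]]]' >/dev/null
python3 -m crank '[[[0,0,-40,0],[0,0,0,0]]]' >/dev/null
python3 -c "
from h import *
look()
p,_=bot.snapshot('scene');save(p,'scene1')"
```

```text
time_s: 18.05
position: [605.2, 48.2, 26.1]
tcp_rot: [-0.035, -3.133, 0.0]
contact_force: [-10.6, -1.5, 8.0]
opening: -0.4
grip_force: 5.4
time_s: 18.25
position: [605.2, 48.2, 25.9]
tcp_rot: [-0.035, -3.129, 0.0]
contact_force: [-16.2, -2.2, 12.0]
opening: 0.4
grip_force: 8.2
t18.2 TCP w53.7 u-24.0 z25.9 yaw0.0 F[-16.2  -2.2  12. ] open0.4
t18.9 TCP w213.5 u-18.9 z139.5 yaw0.0 F[ 0.7  0.3 -0. ] open-0.4
bar c(w,u) [ 25.  -11.4] theta-0.6 size [164.3  46.4] right [ 25.9 -93.6] left [24.1 70.8] corners [[49.0, -93.0], [3.0, -94.0], [1.0, 70.0], [47.0, 71.0]]
```

View pics/scene1.png

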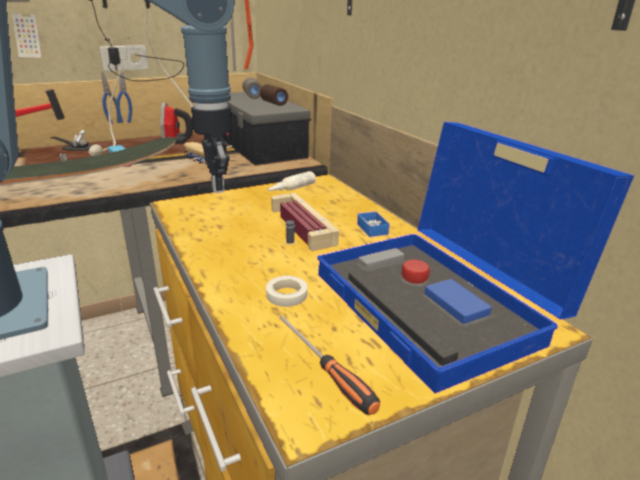

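The scene view shows the profile lying flat along the fence, from about (280,205) to (325,240), with its right-hand end behind the dog. The bystanders have not moved and the arm is clear. Pushing firmly at three points no longer moved it.

```bash
python3 -c "
from plant import bot
print(bot.close_job())"
```

```text
the job is handed in; nothing more can be done
None
```

The red profile is home: flat along the back fence, between the cheeks and about 11 mm right of centre, with its right-hand end behind the dog; it was only pushed, nothing else was moved, and I handed the job in at about 19 s of the 64 s allowed.

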